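# Seat the smoothing plate of a glass grinder on its drive pin

## Robot

A 6-joint arm with a two-finger parallel gripper is mounted at the origin on the work surface. World frame = base frame: x ahead of the robot, y to its left, z up, the work surface at z = 0. Lengths are in mm, angles in rad, forces in N, time in s.
With the tool pointing down it reaches from about 400 to 825 mm from the base axis. Payload 7 kg.
Tool frame: the origin (TCP) lies on the front face of the gripper's body, between the roots of the fingers; the fingertips stand 66 mm ahead of it and the grasp point (between the pads) lies 47 mm ahead of it; z points along the fingers, y is the line along which they close (so a half turn about z gives the same grasp; the last joint's range is limited). The gripper opens to 88 mm and grips with 3 to 60 N. Pads are 19 mm wide; open, the fingers measure 130 mm over their backs; the gripper's body (78 mm by 193 mm) begins 47 mm behind the grasp point.
Start: joints at [1.569, 0.359, 0.012, 0, -1.224, -0.288], TCP at [192.898, 646.828, 292.161] pointing down, gripper open.
Joint ranges: [-3.07, 3.07], [-1.43, 2.12], [-1.02, 1.25], [-3.03, 1.67], [-3.05, -0], [-3.03, 3.03]. Speed limits (rad/s): [2.39, 2.39, 3.01, 3.14, 3.14, 3.14].

## Interface

Orientations are given as a unit quaternion [x, y, z, w].
In Python, from station import status, capture, camera_model, manip gives the robot as it stands.
- The arm moves only by the tool carry_out, never from a script. Its argument "commands" is a list of rows, each a list of 5 numbers: the shift along the tool's x, y, z in m, then the turn about the tool's z in degrees, then the finger opening in m, from 0 to 0.0876. In form: [[x, y, z, turn, grip], ...]. A call has 1 to 5 rows; each row is the pose to reach, as a shift and turn from the pose commanded when the call began, along the tool's axes at that moment; what a row does not reach only later rows make up. A row lasts 1/12 s, in which the tool goes at most 41.7 mm and 7.16 degrees, less where a joint would pass 70% of its speed; a pose out of reach is approached as far as the arm can. A call with a gripper value outside its range is refused whole. The fingers move at their own pace and stop on an object; the grip force is fixed at half the most. Time passes only in rows, so rows that repeat a pose let the fingers close. It gives the time, the measured TCP pose, the force, the opening and the grip force at its end, in the units of the state.
- status.read_state(): the state, without advancing time (a new reading comes with each control period).
- capture(name): name is "scene" or "top"; returns (picture, depth): 420x560x3 uint8, red, green, blue; 420x560 float32, mm along the optical axis (not along the pixel's ray), 0 where there is no reading.
- camera_model(name): a dict with "K" (3x3 intrinsics, pixels), "distortion" ([k1, k2, p1, p2, k3] as OpenCV has them; the pictures are not rectified), "pose" (4x4, takes a point from camera to world coordinates). Camera axes: x right, y down, z forward; pixel columns grow to the right and rows downward; lengths in mm; the calibration is good to about 2 mm. A picture is of the moment at which its call begins. camera_model takes no time and is no camera call.
- manip.finish_job(): hands the job in; it is judged then, once.
The state is a dict: "time": time; "joint_positions": joint angles; "joint_vel": joint speeds; "tau": joint torques, N m; "position": TCP position; "orientation": TCP orientation; "wrist_force": force on the tool from outside, world axes, zero at the start; "torque": the same for the moment, N m; "opening": opening from 0.0 (shut) to 1.0 (fully open); "gripper_force": force on a finger pad.
Only numpy, scipy, OpenCV 4.12 (cv2) and the standard library are available. Lean on these libraries where they do the work, as an engineer would, in place of code of your own. Each camera call takes 0.05 s, during which the arm holds its last target. There are 200 camera calls.

## Task

In the stained-glass studio the smoothing plate of the flat grinder sits too high on its spindle, because its notch is not over the brass drive pin. With a fingertip push the plate round, either way, until the notch is over the pin, then press the plate down until it is fully home and leave it there. Do not pull or lift the plate up the spindle, and leave everything else on the grinder and the bench where it lies.

Things in the scene. Friction and masses are not known exactly. Their poses are not given: they have to be found in the camera images.
- grinder: low grey flat grinder for glass, fixed to the bench: housing 250 x 270 mm with a steel deck 256 x 276 mm whose top is 75 mm above the bench. Origin: centre of its underside, below the spindle; z up; x points from the spindle towards the drive pin. A round steel spindle, 18 mm across, stands upright at its centre.
- spindle_top (a point): centre of the spindle's top end, 122 mm above the bench (the plate turns about the vertical through it)
- pin_top (a point): centre of the top of the brass drive pin: upright, 8 mm across, fixed on the deck 64 mm from the spindle axis, top 95 mm above the bench. A brass foot bar, 8 mm wide and high, with a red dot near its end, runs from it straight outwards to 105 mm from the axis and shows beyond the plate's rim.
- plate: aluminium smoothing plate on the spindle: disc 150 mm across, 8 mm thick, 0.33 kg; origin at the centre of its underside, z up, x pointing to its notch. It turns either way without end on the spindle, with light friction (about 0.04 N m), and stays where it is left. Off the notch, the pin under the rim stops it from going down.
- notch (a point): point on the plate's underside, mid-width of the notch, 64 mm from the axis; vertically above the pin when lined up. The notch is a radial slot 13 mm wide, open at the rim, from 52 to 75 mm from the axis (2.5 mm of play to either side of the pin); a red dash on the face points to it.
- plate_face (a point): centre of the plate's bare upper face, on the axis: 103.5 mm above the bench while raised, 95.5 mm when home. On the face stand three raised blue pads, 20 mm wide, 14 mm high, lying radially from 34 to 72 mm from the axis, at 60, 180 and 300 degrees from the notch; between them the face is bare and a finger can push a pad's side.
- plate_depth (a joint): how far the plate has gone down the spindle, in m: 0 raised as at the start (underside 0.5 mm above the pin's top), 0.008 fully home against its stop, negative if pulled up (it can be drawn up to 30 mm). Its spindle fit is tight: it moves down only when pressed with about 6 N, does not spring back, and neither sinks nor rises on its own.
- spare_pad: loose spare blue abrasive pad, 38 x 20 x 14 mm, lying on a corner of the grinder's deck; origin centre of its underside. Not part of the job.
- lock_nut: loose steel ring nut, 26 mm across, 12 mm high, lying on another corner of the deck; origin centre of its underside. Not part of the job.
- nail_jar: amber jar with steel cap, 64 mm across, 85 mm high, standing beside the grinder; origin centre of its foot. Not part of the job.
- blue_glass: deep blue pane, 110 x 80 x 5 mm, lying on the bench beyond the grinder; origin centre of its underside. Not part of the job.
- clear_glass: green pane, 90 x 70 x 5 mm, lying on the bench beyond the grinder; origin centre of its underside. Not part of the job.
- lead_knife: spatula-shaped lead knife with dark wooden handle, 190 mm long, lying on the bench; origin at its underside. Not part of the job.
- lead_roll: short dark metal cylinder, 44 mm across, 30 mm high, standing on the bench; origin centre of its underside. Not part of the job.

How it is judged (in metres and radians):
On the way, in this order (a step that is already met when the one before it is completed fails the run):
1. the notch is turned over the pin (horizontal distance between notch and pin_top below 0.004 m).
2. the plate is pressed home over the pin (value of joint plate_depth above 0.0065 m and horizontal distance between notch and pin_top below 0.004 m), for 0.2 s.
At the end, for the whole second after the job is handed in: The plate is down on its stop (at least 6.5 of its 8 mm) with the pin in its notch (notch centre within 4 mm of the pin's axis), at rest (all of step 2 and value of joint plate_depth below 0.01 m and angular speed of plate below 0.1 rad/s and linear speed of plate below 0.01 m/s); the robot touches nothing.
It fails at once if the plate is lifted more than 3 mm up the spindle (value of joint plate_depth below -0.003 m).
It fails at once if something else on the grinder or bench is moved more than 15 mm (distance of any of spare_pad, lock_nut, nail_jar, blue_glass, clear_glass, lead_knife, lead_roll from where it was at the start of the episode above 0.015 m).
It also fails if it takes over 48 s, if anything falls off the work surface, if the arm or the gripper's body presses on something with over 40 N, if the wrist force passes 120 N, or if a joint passes its speed limit or range.

## Working session

There is one attempt and no reset: what is moved stays moved. The work goes in short steps, Python scripts to look and compute and a tool call to move; the robot and the scene stay as the last step left them, time stands still between calls to the robot, and variables do not carry over. Pictures are saved under pics/ and viewed, at most 10 in all, crops included, and the job is handed in when it is done.

Besides the shell and the picture viewer there is one more tool, called after "Emit:" as name([rows], argument=value, ...), one row to a line, values as JSON. carry_out: Moves the arm, as the interface text tells. Its arguments: {"type":"object","properties":{"commands":{"type":"array","items":{"type":"array","items":{"type":"number"}}}},"required":["commands"]}

```bash
mkdir -p pics
python3 - <<'E'
from station import status,capture,camera_model
import cv2,numpy as np
for n in("top","scene"):
    p,d=capture(n);cv2.imwrite(f"pics/{n}0.png",cv2.cvtColor(p,cv2.COLOR_RGB2BGR));np.save(f"{n}0.npy",d)
    c=camera_model(n);print(n,np.round(c["pose"],3).tolist(),np.round(c["K"],1).tolist(),c["distortion"])
s=status.read_state();print(s)
E
```

```text
top [[0.027, -0.993, 0.114, 482.809], [-0.999, -0.029, -0.016, 72.827], [0.019, -0.113, -0.993, 1128.364], [0.0, 0.0, 0.0, 1.0]] [[489.0, 0.0, 279.5], [0.0, 489.0, 216.8], [0.0, 0.0, 1.0]] [-0.00057944  0.          0.          0.          0.        ]
scene [[-0.018, 0.529, -0.848, 1503.717], [1.0, 0.021, -0.008, 81.613], [0.014, -0.848, -0.53, 670.101], [0.0, 0.0, 0.0, 1.0]] [[473.3, 0.0, 279.9], [0.0, 473.3, 212.5], [0.0, 0.0, 1.0]] [-0.02023627  0.          0.          0.          0.        ]
{'time': 0.1, 'joint_positions': array([ 1.56909097e+00,  3.59305052e-01,  1.11329269e-02, -3.19606957e-04,
       -1.22410587e+00, -2.88113270e-01]), 'joint_vel': array([-9.67928813e-05, -2.11323194e-03,  1.39382899e-03,  1.35471606e-03,
       -8.79957001e-04, -9.34982847e-04]), 'tau': array([-1.01156464e-03, -5.84160304e+01,  2.93747413e+01,  7.01548621e+00,
        1.00908711e-02, -5.16737475e-05]), 'position': array([192.80888237, 646.50817154, 291.31327527]), 'orientation': array([ 9.89510864e-01, -1.44456495e-01, -4.29893812e-05,  7.54692583e-04]), 'wrist_force': array([-0.63814265, -0.14286325, -0.52141915]), 'torque': array([ 0.00928267,  0.01250787, -0.03104163]), 'gripper_force': 0.0, 'opening': 1.0005057007707063}
```

View pics/top0.png

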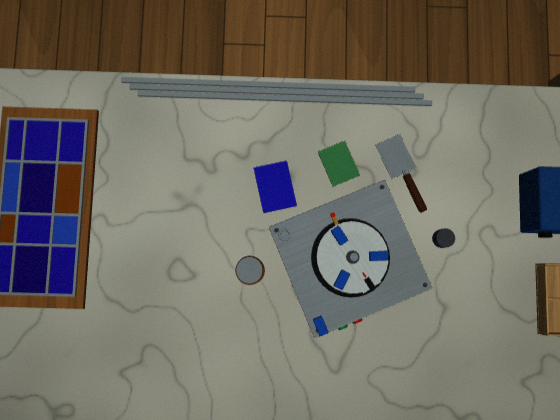

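View pics/scene0.png

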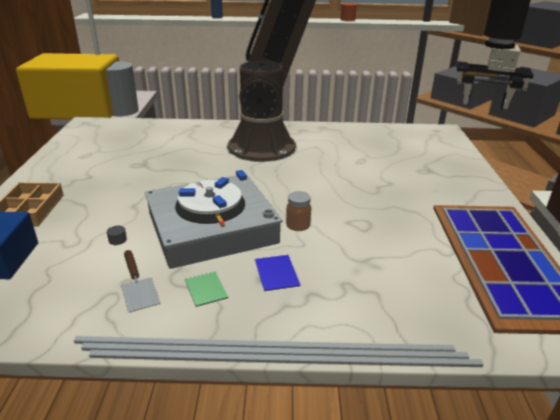

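The top view shows the spindle at (352,257), the pin's foot-bar dot at (333,215), the notch and dash at (369,283), and the pads at (340,235), (379,256) and (342,280). The scene view agrees. Next I turn these into positions.

```bash
cat > h.py <<'E'
from station import status,capture,camera_model
import cv2,numpy as np
def ray(n,px,z):
    c=camera_model(n);u=cv2.undistortPoints(np.float64(px).reshape(-1,1,2),c["K"],np.array(c["distortion"])).reshape(-1,2)
    v=np.c_[u,np.ones(len(u))]@c["pose"][:3,:3].T;o=c["pose"][:3,3]
    return (o+v*((z-o[2])/v[:,2])[:,None])[:,:2]
def blobs(m,amin):
    k,l,s,c=cv2.connectedComponentsWithStats(m.astype(np.uint8))
    return [(c[i],s[i,4]) for i in range(1,k) if s[i,4]>=amin]
def look(n="top",p=None):
    if p is None: p,_=capture(n)
    h=cv2.cvtColor(p,cv2.COLOR_RGB2HSV);H,S,V=cv2.split(h)
    blue=(H>100)&(H<125)&(S>150)&(V>60); red=((H<8)|(H>172))&(S>130)&(V>90)
    return p,[(ray(n,c,117.5)[0],a,c) for c,a in blobs(blue,40)],[(c,a) for c,a in blobs(red,2)]
E
python3 - <<'E'
from h import *
np.set_printoptions(precision=1,suppress=True)
p=cv2.cvtColor(cv2.imread("pics/top0.png"),cv2.COLOR_BGR2RGB)
_,b,r=look("top",p)
for x in b:
    if 300<x[2][0]<400:print("blue",*x)
for c,a in r:
    if 300<c[0]<400 and c[1]>190:print("red",c,a,"z83",ray("top",c,83)[0],"z103.5",ray("top",c,103.5)[0])
g=cv2.cvtColor(p,cv2.COLOR_RGB2HSV);m=((g[...,1]<40)&(g[...,2]>190)).astype(np.uint8);m[:215]=0;m[300:]=0;m[:,:308]=0;m[:,395:]=0
cs=max(cv2.findContours(m,0,2)[0],key=cv2.contourArea);h=cv2.convexHull(cs)
w=ray("top",h.reshape(-1,2),103.5).astype(np.float32)
e=cv2.fitEllipse(w);print("plate",e)
cv2.imwrite("pics/crop.png",cv2.resize(cv2.cvtColor(p,cv2.COLOR_RGB2BGR)[170:345,260:440],None,fx=3.3,fy=3.3,interpolation=2))
E
```

```text
blue [563.8 -68.2] 169 [339. 235.]
blue [ 523.4 -150.7] 158 [378.5 255.6]
blue [472.2 -74.5] 174 [341.5 279.5]
blue [378.2 -32.4] 167 [320.3 325.5]
red [332.5 214.2] 18 z83 [611.1 -58.4] z103.5 [608.6 -55.8]
red [363.9 274.7] 10 z83 [ 483.2 -127.3] z103.5 [ 483.2 -123.4]
red [357.5 321. ] 20 z83 [ 386.  -114.4] z103.5 [ 387.9 -110.8]Traceback (most recent call last):
  File "<stdin>", line 10, in <module>
ValueError: max() iterable argument is empty
```

The pads give the plate axis at (520,-98), the notch at -146° and the pin at 23°. Plan: straddle the spindle with open fingers, turn the plate clockwise about 190° against the pads, then press. First I travel over the plate.

Emit:
carry_out([
  [0.026, 0.031, 0, 2, 0.0876],
  [0.052, 0.062, 0, 4, 0.0876],
  [0.078, 0.093, 0, 6, 0.0876],
  [0.104, 0.124, 0, 8, 0.0876],
  [0.13, 0.155, 0, 9.5, 0.0876],
])

```text
time: 0.52
position: [273.5, 459.1, 291.7]
orientation: [0.974, -0.227, -0.0, 0.0]
wrist_force: [0.6, 0.7, 0.8]
opening: 1.002
gripper_force: 0.0
```

```bash
cat >> h.py <<'E'
C=np.array([519.8,-97.8])
def to(x,y,yang=None):
    from scipy.spatial.transform import Rotation as R
    s=status.read_state();m=R.from_quat(s["orientation"]).as_matrix();d=np.array([x,y,0])-s["position"];d[2]=0
    print("t",round(s["time"],2),"pos",s["position"].round(1),"q",np.degrees(s["joint_positions"]).round(1),"F",s["wrist_force"].round(1),"tz",s["torque"].round(2))
    print("tool shift mm",(m.T@d).round(1),"yaxis deg",np.degrees(np.arctan2(m[1,1],m[0,1])).round(1),"tilt",m[2].round(3))
E
python3 -c "
from h import *
to(*C)"
```

```text
t 0.52 pos [273.5 459.1 291.7] q [ 80.2   7.3 -17.   -0.  -65.7 -16.4] F [0.6 0.7 0.8] tz [ 0.01 -0.13  0.02]
tool shift mm [4.668e+02 3.910e+02 4.000e-01] yaxis deg -116.2 tilt [ 0.     0.001 -1.   ]
```

Emit:
carry_out([
  [0.031, 0.026, 0, 0, 0.0876],
  [0.062, 0.052, 0, 0, 0.0876],
  [0.093, 0.078, 0, 0, 0.0876],
  [0.124, 0.104, 0, 0, 0.0876],
  [0.155, 0.13, 0, 0, 0.0876],
])

```text
time: 0.93
position: [355.3, 274.1, 292.1]
orientation: [0.974, -0.226, -0.0, -0.0]
wrist_force: [1.8, 0.7, 0.9]
opening: 1.0
gripper_force: 0.0
```

Emit:
carry_out([
  [0.031, 0.026, 0, 0, 0.0876],
  [0.062, 0.052, 0, 0, 0.0876],
  [0.093, 0.078, 0, 0, 0.0876],
  [0.124, 0.104, 0, 0, 0.0876],
  [0.155, 0.13, 0, 0, 0.0876],
])

```text
time: 1.35
position: [437.2, 89.3, 292.3]
orientation: [0.974, -0.226, 0.0, -0.0]
wrist_force: [1.1, 1.0, 0.4]
opening: 1.001
gripper_force: 0.0
```

Emit:
carry_out([
  [0.031, 0.026, 0, 0, 0.0876],
  [0.062, 0.052, 0, 0, 0.0876],
  [0.093, 0.078, 0, 0, 0.0876],
  [0.124, 0.104, 0, 0, 0.0876],
  [0.155, 0.13, 0, 0, 0.0876],
])

```text
time: 1.77
position: [519.4, -95.8, 292.0]
orientation: [0.974, -0.226, -0.0, -0.0]
wrist_force: [1.0, 0.9, 0.2]
opening: 1.0
gripper_force: 0.0
```

```bash
python3 -c "
from h import *
to(*C)"
```

```text
t 1.77 pos [519.4 -95.8 292. ] q [ 10.8   6.7 -17.8  -0.  -65.6  53.1] F [1.  0.9 0.2] tz [ 0.2  -0.08  0.01]
tool shift mm [ 1.3  1.6 -0. ] yaxis deg -116.1 tilt [-0. -0. -1.]
```

Emit:
carry_out([
  [0.0013, 0.0016, 0.03, 0, 0.0876],
  [0.0013, 0.0016, 0.06, 0, 0.0876],
  [0.0013, 0.0016, 0.092, 0, 0.0876],
  [0.0013, 0.0016, 0.092, 0, 0.0876],
  [0.0013, 0.0016, 0.092, 0, 0.0876],
])

```text
time: 2.18
position: [518.8, -96.0, 199.2]
orientation: [0.974, -0.226, -0.002, 0.001]
wrist_force: [0.6, -0.3, 1.0]
opening: 1.001
gripper_force: 0.0
```

```bash
python3 -c "
from h import *
to(*C)
p,_=capture('scene')
cv2.imwrite('pics/s1.png',cv2.resize(cv2.cvtColor(p,cv2.COLOR_RGB2BGR)[110:270,110:320],None,fx=3.5,fy=3.5,interpolation=2))"
```

```text
t 2.18 pos [518.8 -96.  199.2] q [ 10.8  11.6 -25.1   0.  -53.6  53. ] F [ 0.6 -0.3  1. ] tz [ 0.04 -0.05  0.01]
tool shift mm [ 1.7  1.2 -0. ] yaxis deg -116.1 tilt [-0.003  0.003 -1.   ]
```

View pics/s1.png

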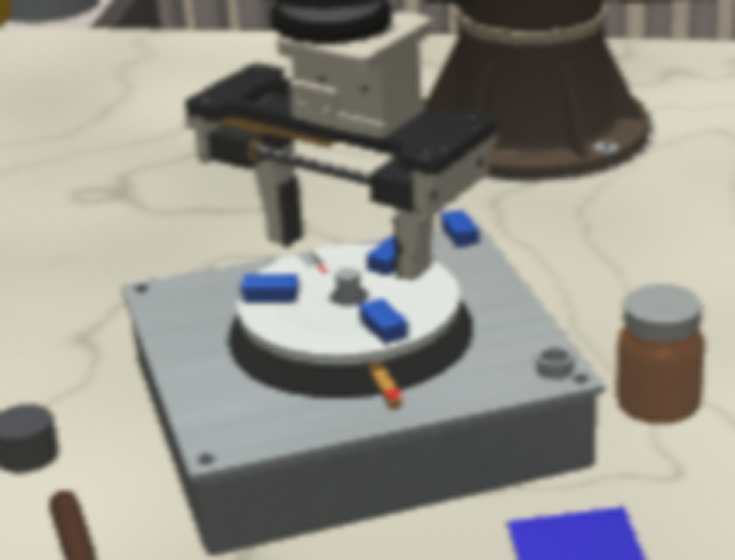

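The crop shows the fingers above the gaps: the near tip at (412,270) lies between two pads, and the far tip at (288,240) is between the notch and the left pad. I descend beside the pads.

Emit:
carry_out([
  [0.001, 0.001, 0.006, 0, 0.0876],
  [0.001, 0.001, 0.012, 0, 0.0876],
  [0.001, 0.001, 0.018, 0, 0.0876],
  [0.001, 0.001, 0.024, 0, 0.0876],
  [0.001, 0.001, 0.024, 0, 0.0876],
])

```text
time: 2.65
position: [519.5, -96.9, 175.1]
orientation: [0.974, -0.226, -0.001, 0.0]
wrist_force: [-0.3, -0.7, -0.3]
opening: 0.998
gripper_force: 0.0
```

```bash
python3 -c "
from h import *
to(*C)"
```

```text
t 2.65 pos [519.5 -96.9 175.1] q [ 10.7  13.2 -26.7  -0.  -50.2  53.2] F [-0.3 -0.7 -0.3] tz [-0.03  0.11 -0.04]
tool shift mm [ 0.7  0.6 -0. ] yaxis deg -116.1 tilt [-0.001  0.001 -1.   ]
```

Emit:
carry_out([
  [0.0005, 0.0005, 0, 3, 0.0876],
  [0.0005, 0.0005, 0, 7, 0.0876],
  [0.0005, 0.0005, 0, 13, 0.0876],
  [0.0005, 0.0005, 0, 19, 0.0876],
  [0.0005, 0.0005, 0, 25, 0.0876],
])

```text
time: 3.07
position: [520.0, -97.5, 176.1]
orientation: [0.901, -0.434, -0.0, 0.0]
wrist_force: [-1.0, 2.0, 0.2]
opening: 1.002
gripper_force: 0.7
```

Emit:
carry_out([
  [0, 0, 0, 6, 0.0876],
  [0, 0, 0, 12, 0.0876],
  [0, 0, 0, 18, 0.0876],
  [0, 0, 0, 24, 0.0876],
  [0, 0, 0, 30, 0.0876],
])

```text
time: 3.48
position: [520.1, -97.5, 176.1]
orientation: [0.758, -0.652, -0.0, 0.0]
wrist_force: [-0.7, 1.1, -0.8]
opening: 0.998
gripper_force: 0.6
```

```bash
python3 -c "
from h import *
to(*C)
_,b,r=look('top')
np.set_printoptions(precision=1,suppress=True)
for x in b:
    v=x[0]-C
    if np.hypot(*v)<70: print(x[0],x[1],np.degrees(np.arctan2(v[1],v[0])))"
```

```text
t 3.48 pos [520.1 -97.5 176.1] q [ 10.6  13.1 -26.6  -0.  -50.3  -2. ] F [-0.7  1.1 -0.8] tz [0.59 0.11 0.07]
tool shift mm [0.3 0.4 0. ] yaxis deg -171.4 tilt [-0.  0. -1.]
```

Emit:
carry_out([
  [0, 0, 0, 6, 0.0876],
  [0, 0, 0, 12, 0.0876],
  [0, 0, 0, 18, 0.0876],
  [0, 0, 0, 24, 0.0876],
  [0, 0, 0, 30, 0.0876],
])

```text
time: 3.95
position: [520.6, -97.4, 176.3]
orientation: [-0.565, 0.825, -0.0, 0.0]
wrist_force: [0.8, 2.0, -0.9]
opening: 0.993
gripper_force: 0.7
```

Emit:
carry_out([
  [0, 0, 0, 6, 0.0876],
  [0, 0, 0, 12, 0.0876],
  [0, 0, 0, 18, 0.0876],
  [0, 0, 0, 24, 0.0876],
  [0, 0, 0, 30, 0.0876],
])

```text
time: 4.37
position: [521.0, -97.6, 176.5]
orientation: [-0.332, 0.943, -0.0, 0.001]
wrist_force: [2.2, 0.0, -0.6]
opening: 0.999
gripper_force: 0.8
```

Emit:
carry_out([
  [0, 0, 0, 6, 0.0876],
  [0, 0, 0, 12, 0.0876],
  [0, 0, 0, 18, 0.0876],
  [0, 0, 0, 24, 0.0876],
  [0, 0, 0, 30, 0.0876],
])

```text
time: 4.78
position: [520.9, -97.9, 176.6]
orientation: [-0.077, 0.997, -0.0, 0.001]
wrist_force: [1.3, -2.0, -0.9]
opening: 0.999
gripper_force: 0.9
```

Emit:
carry_out([
  [0, 0, 0, 6, 0.0876],
  [0, 0, 0, 12, 0.0876],
  [0, 0, 0, 18, 0.0876],
  [0, 0, 0, 24, 0.0876],
  [0, 0, 0, 30, 0.0876],
])

```text
time: 5.2
position: [520.5, -98.0, 176.5]
orientation: [0.184, 0.983, -0.0, 0.0]
wrist_force: [-0.6, -3.2, 0.1]
opening: 0.997
gripper_force: 0.9
```

```bash
python3 -c "
from h import *
to(*C)
p,_=capture('scene')
cv2.imwrite('pics/s2.png',cv2.resize(cv2.cvtColor(p,cv2.COLOR_RGB2BGR)[160:240,150:280],None,fx=5,fy=5,interpolation=2))"
```

```text
t 5.2 pos [520.5 -98.  176.5] q [ 1.060e+01  1.310e+01 -2.650e+01  1.000e-01 -5.030e+01 -1.218e+02] F [-0.6 -3.2  0.1] tz [-0.93 -0.27  0.09]
tool shift mm [ 0.8 -0.1 -0. ] yaxis deg 68.8 tilt [-0.001 -0.    -1.   ]
```

View pics/s2.png

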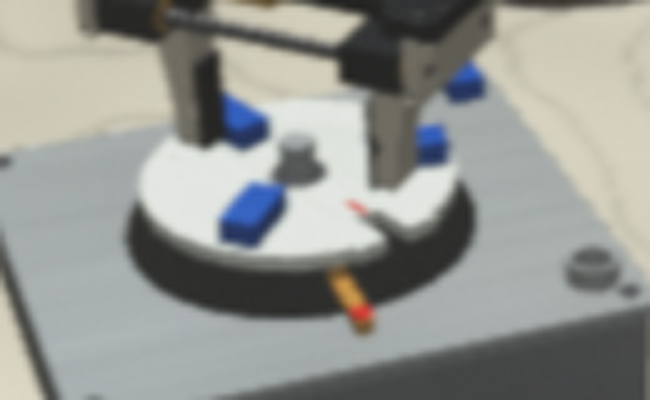

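The crop shows the notch at (395,222) and its dash at (357,207), short of the pin bar at (345,285) by a moderate angle. The fingers are pushing pads. I measure the rest.

```bash
cat >> h.py <<'E'
def ang():
    np.set_printoptions(precision=1,suppress=True)
    p,_,r=look('scene')
    f=lambda v:np.degrees(np.arctan2(v[1],v[0]))
    for c,a in r:
        if 150<c[0]<280 and 160<c[1]<240:
            for z in(103.5,83): v=ray('scene',c,z)[0]-C;print('red',c,a,z,'r',np.hypot(*v),'ang',f(v))
    p,b,r=look('top')
    for x in b:
        v=x[0]-C
        if np.hypot(*v)<70:print('top pad',x[1],np.hypot(*v),f(v))
    for c,a in r:
        for z in(103.5,83):
            v=ray('top',c,z)[0]-C
            if np.hypot(*v)<115:print('top red',c,a,z,np.hypot(*v),f(v))
E
python3 -c "
from h import *
ang()"
```

```text
red [221.7 222.2] 10 103.5 r 129.44265333833692 ang 20.416246540071686
red [221.7 222.2] 10 83 r 98.70249048721338 ang 24.09599159713342
top red [332.5 214.2] 18 103.5 98.17804837642028 25.312341482242097
top red [332.5 214.2] 18 83 99.40972525440147 23.351376126600343
```

```bash
python3 -c "
from h import *
for px in [(221.4,201.4),(229,204.5)]:
    v=ray('scene',px,103.5)[0]-C;print(np.hypot(*v),np.degrees(np.arctan2(v[1],v[0])))"
```

```text
46.871476875134654 45.82568007092943
70.07490812980723 49.01020493899978
```

Emit:
carry_out([
  [0, 0, 0, 5, 0.0876],
  [0, 0, 0, 10, 0.0876],
  [0, 0, 0, 15, 0.0876],
  [0, 0, 0, 20, 0.0876],
  [0, 0, 0, 20, 0.0876],
])

```text
time: 5.77
position: [520.3, -97.7, 176.2]
orientation: [0.351, 0.936, 0.0, 0.0]
wrist_force: [-0.2, 0.4, 0.0]
opening: 1.001
gripper_force: 0.0
```

```bash
python3 -c "
from h import *
to(*C);ang()
p,_=capture('scene')
cv2.imwrite('pics/s3.png',cv2.resize(cv2.cvtColor(p,cv2.COLOR_RGB2BGR)[170:235,165:255],None,fx=8,fy=8,interpolation=2))"
```

```text
t 5.77 pos [520.3 -97.7 176.2] q [  10.6   13.1  -26.6    0.   -50.3 -141.7] F [-0.2  0.4  0. ] tz [-0.09 -0.12 -0.01]
tool shift mm [ 0.3 -0.4 -0. ] yaxis deg 48.9 tilt [-0.  0. -1.]
red [221.7 222.2] 10 103.5 r 129.44265333833692 ang 20.416246540071686
red [221.7 222.2] 10 83 r 98.70249048721338 ang 24.09599159713342
```

View pics/s3.png

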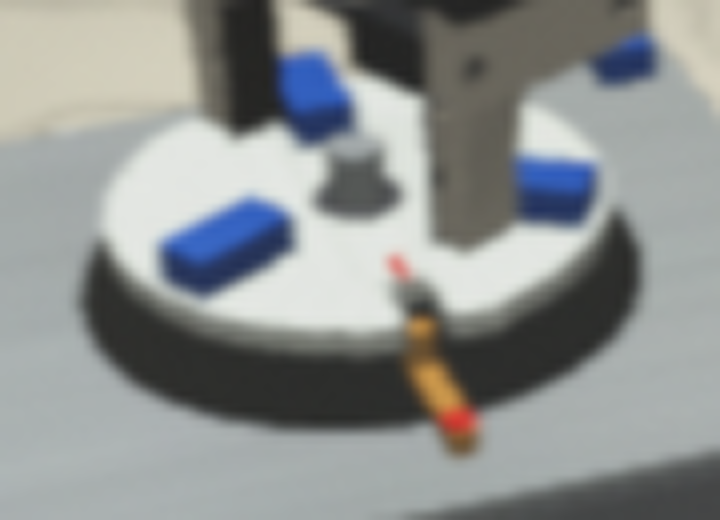

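The crop shows the dash at (398,268), the notch at (415,295) and brass visible through the notch at (420,328), so it is nearly aligned. I move the gripper up and away (towards the robot) for a clean top measurement.

Emit:
carry_out([
  [0, 0, 0, -2, 0.0876],
  [0, 0, -0.02, -2, 0.0876],
  [0, 0, -0.05, -2, 0.0876],
  [0, 0, -0.08, -2, 0.0876],
  [0, 0, -0.08, -2, 0.0876],
])

```text
time: 6.33
position: [522.9, -97.8, 262.1]
orientation: [0.332, 0.943, 0.001, 0.004]
wrist_force: [2.0, 0.3, 0.0]
opening: 1.003
gripper_force: 0.0
```

Emit:
carry_out([
  [-0.02, -0.02, 0, 0, 0.0876],
  [-0.05, -0.05, 0, 0, 0.0876],
  [-0.08, -0.08, 0, 0, 0.0876],
  [-0.105, -0.105, 0, 0, 0.0876],
  [-0.105, -0.105, 0, 0, 0.0876],
])

```text
time: 6.75
position: [535.7, -250.3, 255.5]
orientation: [0.334, 0.942, -0.001, -0.0]
wrist_force: [0.2, 0.1, 0.3]
opening: 0.997
gripper_force: 0.0
```

```bash
python3 -c "
from h import *
to(*C);ang()
v=ray('scene',(214.75,203.5),103.5)[0]-C;print(v,np.degrees(np.arctan2(v[1],v[0])))"
```

```text
t 6.75 pos [ 535.7 -250.3  255.5] q [-6.10e+00  1.42e+01 -1.33e+01  1.00e-01 -6.25e+01 -1.23e+02] F [0.2 0.1 0.3] tz [ 0.06 -0.33 -0.05]
tool shift mm [ 1.085e+02  1.083e+02 -1.000e-01] yaxis deg 50.9 tilt [-0.    -0.001 -1.   ]
red [221.6 222.1] 11 103.5 r 128.97461419554926 ang 20.40287027459335
red [221.6 222.1] 11 83 r 98.21651119276936 ang 24.09598581559617
top pad 161 52.648281553521294 83.955513407734
[42.8 19.4] 24.347609906708648
```

Emit:
carry_out([
  [0.025, 0.025, 0, 0, 0.0876],
  [0.05, 0.05, 0, 0, 0.0876],
  [0.078, 0.078, 0, 0, 0.0876],
  [0.1085, 0.1083, 0, 0, 0.0876],
  [0.1085, 0.1083, 0, 0, 0.0876],
])

```text
time: 7.27
position: [518.9, -87.0, 256.6]
orientation: [0.331, 0.944, 0.001, 0.0]
wrist_force: [-0.4, -0.4, 0.5]
opening: 1.002
gripper_force: 0.0
```

```bash
python3 -c "
from h import *
to(*C)"
```

```text
t 7.27 pos [518.9 -87.  256.6] q [ 1.180e+01  8.100e+00 -2.100e+01 -1.000e-01 -6.090e+01 -1.405e+02] F [-0.4 -0.4  0.5] tz [-0.1  -0.07 -0.02]
tool shift mm [-7.5 -7.9 -0. ] yaxis deg 51.3 tilt [-0.     0.002 -1.   ]
```

Emit:
carry_out([
  [-0.0035, -0.0035, 0, 0, 0.0876],
  [-0.0035, -0.0035, 0.02, 0, 0.0876],
  [-0.0035, -0.0035, 0.04, 0, 0.0876],
  [-0.0035, -0.0035, 0.055, 0, 0.0876],
  [-0.0035, -0.0035, 0.055, 0, 0.0876],
])

```text
time: 7.68
position: [518.4, -97.9, 198.3]
orientation: [0.334, 0.943, -0.001, -0.002]
wrist_force: [-0.0, -0.4, -0.6]
opening: 1.0
gripper_force: 0.0
```

```bash
python3 -c "
from h import *
to(*C)"
```

```text
t 7.68 pos [518.4 -97.9 198.3] q [ 1.060e+01  1.160e+01 -2.510e+01 -1.000e-01 -5.360e+01 -1.396e+02] F [-0.  -0.4 -0.6] tz [-0.06 -0.06 -0.04]
tool shift mm [-1.1  1.  -0. ] yaxis deg 51.0 tilt [ 0.004 -0.003 -1.   ]
```

Emit:
carry_out([
  [0, 0, 0.01, 0, 0.0876],
  [0, 0, 0.02, 0, 0.0876],
  [0, 0, 0.026, 0, 0.0876],
  [0, 0, 0.028, 0, 0.0876],
  [0, 0, 0.03, 0, 0.0876],
])

```text
time: 8.1
position: [520.2, -97.9, 171.0]
orientation: [0.335, 0.942, -0.0, -0.0]
wrist_force: [0.4, -0.7, 0.5]
opening: 0.999
gripper_force: 0.0
```

Emit:
carry_out([
  [0, 0, 0.001, 0, 0.0876],
  [0, 0, 0.002, 0, 0.0876],
  [0, 0, 0.003, 0, 0.0876],
  [0, 0, 0.004, 0, 0.0876],
  [0, 0, 0.005, 0, 0.0876],
])

```text
time: 8.52
position: [520.4, -97.9, 167.0]
orientation: [0.335, 0.942, 0.0, 0.0]
wrist_force: [-1.5, 0.6, 6.8]
opening: 1.001
gripper_force: 3.1
```

Emit:
carry_out([
  [0, 0, 0.001, 0, 0.0876],
  [0, 0, 0.002, 0, 0.0876],
  [0, 0, 0.003, 0, 0.0876],
  [0, 0, 0.004, 0, 0.0876],
  [0, 0, 0.004, 0, 0.0876],
])

```text
time: 8.93
position: [520.4, -97.9, 162.9]
orientation: [0.335, 0.942, 0.0, 0.0]
wrist_force: [-1.3, 0.3, 4.4]
opening: 0.998
gripper_force: 2.0
```

Emit:
carry_out([
  [0, 0, 0.001, 0, 0.0876],
  [0, 0, 0.002, 0, 0.0876],
  [0, 0, 0.0025, 0, 0.0876],
  [0, 0, 0.003, 0, 0.0876],
  [0, 0, 0.003, 0, 0.0876],
])

```text
time: 9.35
position: [520.5, -97.9, 161.1]
orientation: [0.334, 0.942, 0.0, 0.001]
wrist_force: [-5.3, 1.3, 17.1]
opening: 0.997
gripper_force: 8.3
```

The force rose to 17 N at TCP z 161, the expected home height. I hold briefly, then retreat straight up.

Emit:
carry_out([
  [0, 0, 0.0005, 0, 0.0876],
  [0, 0, 0.0005, 0, 0.0876],
  [0, 0, 0.0005, 0, 0.0876],
  [0, 0, 0.0005, 0, 0.0876],
  [0, 0, 0, 0, 0.0876],
])

```text
time: 9.77
position: [520.4, -97.9, 161.2]
orientation: [0.334, 0.942, 0.0, 0.001]
wrist_force: [-4.2, 1.8, 11.3]
opening: 1.0
gripper_force: 5.9
```

Emit:
carry_out([
  [0, 0, -0.005, 0, 0.0876],
  [0, 0, -0.02, 0, 0.0876],
  [0, 0, -0.05, 0, 0.0876],
  [0, 0, -0.085, 0, 0.0876],
  [0, 0, -0.12, 0, 0.0876],
])

```text
time: 10.18
position: [519.8, -97.9, 280.4]
orientation: [0.335, 0.942, -0.0, -0.0]
wrist_force: [1.4, 0.7, 0.0]
opening: 1.002
gripper_force: 0.0
```

Emit:
carry_out([
  [-0.02, -0.02, 0, 0, 0.0876],
  [-0.05, -0.05, 0, 0, 0.0876],
  [-0.08, -0.08, 0, 0, 0.0876],
  [-0.105, -0.105, 0, 0, 0.0876],
  [-0.105, -0.105, 0, 0, 0.0876],
])

```text
time: 10.6
position: [535.6, -250.5, 278.9]
orientation: [0.336, 0.942, -0.001, 0.0]
wrist_force: [0.6, 0.6, -0.1]
opening: 1.002
gripper_force: 0.0
```

```bash
python3 -c "
from h import *
to(*C);ang()
p,_=capture('scene')
cv2.imwrite('pics/s4.png',cv2.resize(cv2.cvtColor(p,cv2.COLOR_RGB2BGR)[150:260,130:290],None,fx=5,fy=5,interpolation=2))"
```

```text
t 10.6 pos [ 535.6 -250.5  278.9] q [-6.100e+00  1.320e+01 -1.140e+01  1.000e-01 -6.540e+01 -1.232e+02] F [ 0.6  0.6 -0.1] tz [ 0.06 -0.29 -0.02]
tool shift mm [108.9 108.2  -0.2] yaxis deg 50.7 tilt [-0.    -0.001 -1.   ]
red [221.7 222.2] 10 103.5 r 129.44265333833692 ang 20.416246540071686
red [221.7 222.2] 10 83 r 98.70249048721338 ang 24.09599159713342
top pad 156 53.547828639522315 84.42822735340933
```

View pics/s4.png

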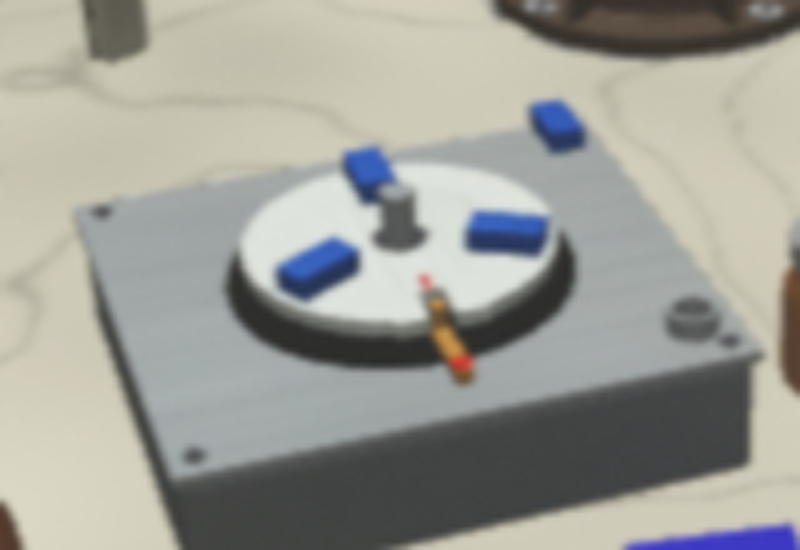

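The plate is visibly lower, and the brass pin fills the notch at (438,305). The spare pad and nut are undisturbed and the gripper is clear. I hand in the job.

```bash
python3 -c "
from station import manip
print(manip.finish_job())"
```

```text
the job is handed in; nothing more can be done
None
```

I turned the plate clockwise until its notch was over the pin, pressed it down to its home height (force rose to 17 N at the stop), withdrew the arm clear, and handed the job in at about 10.7 s; no verdict was returned.

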